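# Put the sample box away in the third bay of the freezer rack

### The job

Put the blue-lidded sample box away in the third bay of the steel freezer rack, counted from the end with the orange carrying handle. First count the bays off by running a fingertip along the top of the rack's back rail from the handle end, keeping it on the rail, over the yellow label plate behind the first bay, then the second, to the third (bays with a box in them count too). Then, only pushing the box and never lifting or tipping it, slide it along the bench until it faces that third bay and push it fully home against the back; leave the other boxes and the things on the bench where they are.

Things in the scene. Friction and masses are not known exactly. Their poses are not given: they have to be found in the camera images.
- rack: single-tier side-access freezer rack of bare steel, fixed, 507 mm long, open at top and front. Origin on the bench, middle of the open front edge; x points straight into the bays (away from the robot), y along the rack to the left, z up. Six bays at 84 mm pitch, centres at y = +210, +126, +42, -42, -126, -210 mm. Bay floors are level with the bench, no step
- bays_mid (a point): point on the bench under the middle partition, halfway into the bays (37 mm behind the front edge). The seven partitions run from the front edge 74 mm back to the back wall; they are 3 mm thick with rounded 4.4 mm noses, the inner ones 46 mm tall, the two ends 60 mm, about 80 mm clear between them. A sample box fully home stops at the back wall with 2 mm sticking out of the front
- rail_mid (a point): middle of the top of the back rail, which runs the whole length of the rack on top of the back wall: flat, rigid, 26 mm wide, top 64 mm above the bench, 75 to 101 mm behind the front edge. Six yellow label plates are let in flush, one behind each bay, with 50 mm of bare steel between them
- handle: the carrying handle fixed on one end of the rack (left or right end, differs from run to run): steel arch up to 109 mm high, 61 mm long along the rack's x, orange grip 18 mm thick. Bays are counted from this end. Origin on the bench under the middle of the handle, 37 mm behind the rack's front and 255.5 mm to one side of the rack's middle
- sample_box: the loose sample box to put away: white body, blue lid with a white paper label, 76 x 76 x 52 mm tall, about 110 to 220 g, slides on the bench. Starts on the bench between the robot and the rack's open front, 10 mm or more clear of the rack, at any place along its middle 300 mm, turned up to 15 degrees. Origin at the centre of its underside; x and y square to its sides, z up
- plate_a: yellow label plate in the back rail behind the first bay from the left (+y) end, 26 mm (x) by 34 mm (y), flush with the rail; origin at the centre of its top face, 88 mm behind the rack's front
- plate_b: yellow label plate in the back rail behind the second bay from the left (+y) end, 26 mm (x) by 34 mm (y), flush with the rail; origin at the centre of its top face, 88 mm behind the rack's front
- plate_c: yellow label plate in the back rail behind the third bay from the left (+y) end, 26 mm (x) by 34 mm (y), flush with the rail; origin at the centre of its top face, 88 mm behind the rack's front
- plate_d: yellow label plate in the back rail behind the fourth bay from the left (+y) end, 26 mm (x) by 34 mm (y), flush with the rail; origin at the centre of its top face, 88 mm behind the rack's front
- plate_e: yellow label plate in the back rail behind the fifth bay from the left (+y) end, 26 mm (x) by 34 mm (y), flush with the rail; origin at the centre of its top face, 88 mm behind the rack's front
- plate_f: yellow label plate in the back rail behind the sixth bay from the left (+y) end, 26 mm (x) by 34 mm (y), flush with the rail; origin at the centre of its top face, 88 mm behind the rack's front
- green_box: sample box with a green lid, 76 x 76 x 52 mm tall, 200 g, loose in a bay of the rack at the start and to be left there; origin at the centre of its underside
- white_box: sample box with a white lid, 76 x 76 x 52 mm tall, 200 g, loose in a bay of the rack at the start and to be left there; origin at the centre of its underside
- grey_box: sample box with a grey lid, 76 x 76 x 52 mm tall, 200 g, loose in a bay of the rack at the start and to be left there; origin at the centre of its underside
- tube_rack: loose blue tube rack, 70 x 115 x 28 mm tall, on the bench at the robot's right; to be left alone; origin at the centre of its underside
- pipette: loose grey and white pipette lying on the bench at the left, about 245 mm long, 34 mm wide; to be left alone; origin under its middle
- buffer_jar: loose jar with a blue cap, 60 mm diameter, 85 mm tall, on the bench at the left; to be left alone; origin at the centre of its underside
- marker: loose white marker pen with a black cap, 117 mm long, 13 mm thick, lying on the bench at the near right; to be left alone; origin under its middle
There are look-alikes about, which are no part of the job. What is shaped like the handle but pink is not meant.

How it is judged:
By the outcome, as a careful person would: the job done as asked, in the order asked, and still so for the second after the job is handed in, with the robot touching nothing.
It also fails if it takes over 72 s, if anything falls off the work surface, if the arm or the gripper's body presses on something with over 40 N, if the wrist force passes 120 N, or if a joint passes its speed limit or range.

### The arm

A 6-joint arm with a two-finger parallel gripper is mounted at the origin on the work surface. World frame = base frame: x ahead of the robot, y to its left, z up, the work surface at z = 0. Lengths are in m, angles in rad, forces in N, time in s.
With the tool pointing down it reaches from about 0.3 to 0.775 m from the base axis. Payload 14.6 kg.
Tool frame: the origin (TCP) lies between the finger pads; the fingertips stand 22 mm ahead of it and the grasp point (between the pads) lies 3 mm ahead of it; z points along the fingers, y is the line along which they close (so a half turn about z gives the same grasp; the last joint's range is limited). The gripper opens to 94 mm and grips with 3 to 60 N. Pads are 16 mm wide; open, the fingers measure 119 mm over their backs; the gripper's body (75 mm by 177 mm) begins 78 mm behind the grasp point.
Start: joints at [-1.388, 0.3, 1.521, -0, 1.321, -0.067], TCP at [0.136, -0.533, 0.192] pointing down, gripper open.
Joint ranges: [-3.03, 3.03], [-0.79, 2.21], [0.23, 2.52], [-1.04, 4.18], [0, 3.07], [-2.55, 2.55]. Speed limits (rad/s): [2.22, 2.22, 2.57, 3.14, 3.14, 3.14].

### API

Orientations are given as a unit quaternion [x, y, z, w].
In Python, from plant import move_pose, move_linear, move_j, gripper_open, grab, sleep, solve_ik, capture, MotionError, finish_job, find_in, silhouettes, get_clock, get_q, get_joint_velocities, get_joint_torque, get_tcp_pos, get_ee_rot, get_ft_force, get_torque, get_opening, get_grasp_force gives the robot as it stands. Calls block until the motion is done:
- move_pose(position, orientation): joint-space move of the TCP to a pose.
- move_linear(position, orientation=None, v=0.15): straight line of the TCP; orientation=None keeps the orientation; v is the mean speed in m/s.
- move_j(angles): joint-space move.
- gripper_open() and grab(force=None): open the fingers fully, or close them until they stop; force is the grip in N (None keeps the last).
- sleep(seconds).
- solve_ik(position, orientation): joint angles nearest the present ones, or None.
- capture(name): name is "scene" or "top" or "wrist"; returns a dict with "frame" (384x512x3 uint8, red, green, blue), "camera_matrix" (3x3 intrinsics, pixels), "k1" (the pictures are not rectified: a ray, as slopes to the right and down, at radius r is drawn at 1 + k1 r^2 times it, then the intrinsics apply), "rvec" (rotation vector, rad) and "tvec" (3), from world to camera coordinates, as OpenCV has them. Camera axes: x right, y down, z forward; pixel columns grow to the right and rows downward; lengths in m; the calibration is good to about 2 mm. A picture is of the moment at which its call begins. There is no depth.
A pose or a line that the arm cannot do raises MotionError and nothing moves.
- finish_job(): hands the job in; it is judged then, once.
Trained networks look in the newest picture that a camera, given by its name, has taken for a name from the list of things; names that differ only in an ending like _2 or _b are one class to them, and where a whole thing is asked for, a point or a joint stands for the part that bears it (a point fixed in the world has none). Each returns a list of dicts, best first, with "p" (0 to 1); they miss things now and then, are a little off and sometimes report something else, mostly with a low value. They report only what shows in the picture. A call takes as long as a camera call. They do not tell look-alikes from the thing itself.
- find_in(camera, thing): "xyz" ([x, y, z] in m, in world coordinates, good to about 4 mm: the middle of the surface that is visible of it).
- silhouettes(camera, thing): "region" (384x512 bool, what is visible of it).
Readings, each from a call of its own:
- get_clock(): time.
- get_q(): joint angles.
- get_joint_velocities(): joint speeds.
- get_joint_torque(): joint torques, N m.
- get_tcp_pos(): TCP position.
- get_ee_rot(): TCP orientation.
- get_ft_force(): force on the tool from outside, world axes, zero at the start.
- get_torque(): the same for the moment, N m.
- get_opening(): finger opening in m.
- get_grasp_force(): force on a finger pad.
Only numpy, scipy, OpenCV 4.12 (cv2) and the standard library are available. Lean on these libraries where they do the work, as an engineer would, in place of code of your own. Each camera call takes 0.05 s, during which the arm holds its last target. There are 200 camera calls.

## Working session

There is one attempt and no reset: what is moved stays moved. The work goes in short steps, each a Python script; the robot and the scene stay as the last script left them, time stands still between calls to the robot, and variables do not carry over. Pictures are saved under pics/ and viewed, at most 10 in all, crops included, and the job is handed in when it is done.

```bash
mkdir -p pics; ls; python3 - <<'E'
from plant import *
import cv2
for n in ("scene","top"):
    c=capture(n); cv2.imwrite(f"pics/{n}0.png",cv2.cvtColor(c["frame"],cv2.COLOR_RGB2BGR))
    for t in ["rack","rail_mid","handle","sample_box","plate_a","green_box","white_box","grey_box","tube_rack","pipette","buffer_jar","marker"]:
        print(n,t,[(d["xyz"] if not hasattr(d["xyz"],'round') else d["xyz"].round(3).tolist(),round(d["p"],2)) for d in find_in(n,t)])
print(get_clock())
E
```

```text
pics
scene rack [([0.6456, -0.0143, 0.0595], 0.81), ([0.6085, 0.2176, 0.0508], 0.29)]
scene rail_mid [([0.6459, -0.0168, 0.0571], 0.73), ([0.6552, -0.2496, 0.0619], 0.65)]
scene handle [([0.6066, 0.2167, 0.0508], 0.53)]
scene sample_box [([0.5122, -0.0124, 0.0507], 0.78)]
scene plate_a [([0.6544, -0.2492, 0.0638], 0.57), ([0.6533, -0.0785, 0.0658], 0.53), ([0.6559, 0.0051, 0.0661], 0.39), ([0.6591, 0.1741, 0.0638], 0.38)]
scene green_box [([0.602, 0.0911, 0.0513], 0.56)]
scene white_box [([0.6005, -0.164, 0.0554], 0.72), ([0.6085, 0.218, 0.0486], 0.52)]
scene grey_box [([0.6065, -0.24, 0.0553], 0.64)]
scene tube_rack [([0.5388, -0.4697, 0.0308], 0.67)]
scene pipette [([0.3929, 0.2932, 0.0199], 0.72)]
scene buffer_jar [([0.5408, 0.3825, 0.0662], 0.64), ([0.6572, -0.2489, 0.0668], 0.53)]
scene marker [([0.3865, -0.2857, 0.0135], 0.68), ([0.6556, 0.0049, 0.0678], 0.62)]
top rack [([0.6416, -0.0098, 0.0319], 0.78)]
top rail_mid [([0.6417, -0.0106, 0.033], 0.56)]
top handle [([0.6466, 0.3023, 0.1013], 0.43), ([0.604, 0.2178, 0.1041], 0.4)]
top sample_box [([0.5032, -0.0205, 0.0523], 0.56)]
top plate_a [([0.656, 0.0877, 0.0657], 0.65), ([0.6592, -0.2499, 0.0677], 0.56), ([0.6571, -0.0766, 0.0674], 0.45), ([0.6623, -0.1631, 0.0657], 0.45), ([0.6515, 0.1735, 0.0591], 0.44), ([0.6604, 0.0042, 0.0659], 0.39)]
top green_box [([0.6007, 0.0887, 0.0501], 0.74)]
top white_box [([0.6051, -0.1569, 0.0514], 0.58), ([0.3859, 0.2885, 0.0199], 0.51)]
top grey_box [([0.6067, -0.2465, 0.0529], 0.85)]
top tube_rack [([0.5317, -0.4905, 0.0289], 0.76)]
top pipette [([0.3863, 0.2916, 0.0203], 0.64)]
top buffer_jar [([0.5275, 0.3681, 0.0851], 0.62)]
top marker [([0.3856, -0.2799, 0.0132], 0.55)]
1.3
```

View pics/top0.png

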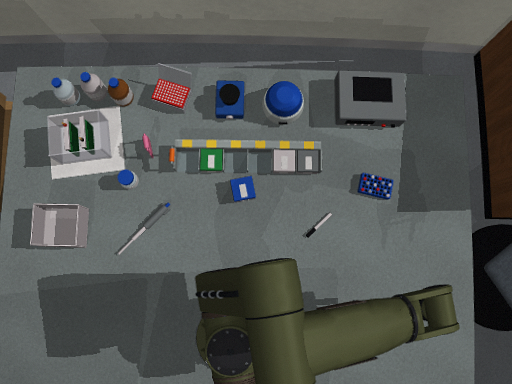

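View pics/scene0.png

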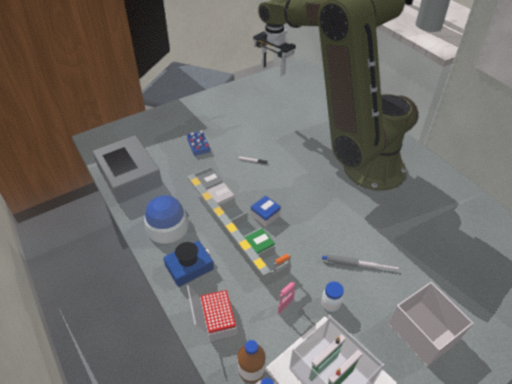

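The rack's orange handle is at top (172,155), scene (283,260), on its left (+y) end. The pink arch at top (147,145), scene (287,297), stands apart from the rack, so it's the look-alike. The third bay from the left is the empty one at top (~238,160). Green is in bay 2, white and grey in bays 5 and 6. I'll confirm this from close up with the wrist camera.

```bash
cat > h.py <<'E'
from plant import *
import cv2, numpy as np
from scipy.spatial.transform import Rotation as R
def down(yaw):  # tool z down, tool y along world y turned by yaw
    return (R.from_euler('z',yaw)*R.from_matrix(np.diag([-1.,1,-1]))).as_quat()
def snap(cam,name):
    c=capture(cam); cv2.imwrite(f"pics/{name}.png",cv2.cvtColor(c["frame"],cv2.COLOR_RGB2BGR)); return c
def toplane(c,uv,z):
    K=np.array(c["camera_matrix"]); D=np.array([c["k1"],0,0,0.])
    n=cv2.undistortPoints(np.array(uv,float).reshape(-1,1,2),K,D).reshape(-1,2)
    Rm=cv2.Rodrigues(np.array(c["rvec"],float))[0]; t=np.array(c["tvec"],float).ravel()
    o=-Rm.T@t; d=np.c_[n,np.ones(len(n))]@Rm
    return o+d*((z-o[2])/d[:,2])[:,None]
E
python3 - <<'E'
from h import *
print(get_ee_rot(),down(0))
for q in (down(0),down(np.pi)):
    print(solve_ik([0.45,0.03,0.42],q), solve_ik([0.66,0.24,0.1],q),solve_ik([0.45,0.0,0.05],q))
q=down(0) if solve_ik([0.45,0.03,0.42],down(0)) is not None else down(np.pi)
try: move_pose([0.45,0.03,0.42],q)
except MotionError as e: print(e)
c=snap("wrist","w1")
Rm=cv2.Rodrigues(np.array(c["rvec"],float))[0]; print(-Rm.T@np.array(c["tvec"]).ravel(), Rm[2])
print(get_clock(),get_tcp_pos())
E
```

```text
[ 9.92211855e-01  1.24561767e-01  1.50074694e-05 -1.96669410e-05] [0. 1. 0. 0.]
[-1.46743711e-02  9.40730800e-03  1.33934625e+00 -4.44089210e-16
  1.79283910e+00 -1.58547070e+00] [ 2.96631566e-01  7.20541459e-01  1.11348136e+00 -4.44089210e-16
  1.30756984e+00 -1.27416476e+00] [-8.14232728e-02  2.64593123e-01  1.93594191e+00 -4.44089210e-16
  9.41057617e-01 -1.65221960e+00]
[-1.46743711e-02  9.40730800e-03  1.33934625e+00 -4.44089210e-16
  1.79283910e+00  1.55612196e+00] [ 2.96631566e-01  7.20541459e-01  1.11348136e+00 -4.44089210e-16
  1.30756984e+00  1.86742789e+00] [-8.14232728e-02  2.64593123e-01  1.93594191e+00 -4.44089210e-16
  9.41057617e-01  1.48937305e+00]
[0.38618305 0.03156445 0.61192585] [ 2.26475377e-01  3.32222211e-04 -9.74016834e-01]
3.775 [0.4500883  0.02951436 0.41972064]
```

View pics/w1.png

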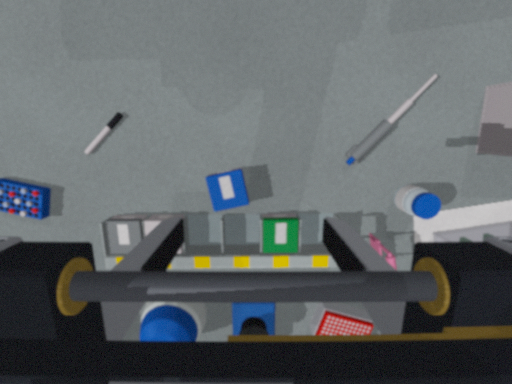

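The wrist view shows the blue box at (228,188), the rack below it with plates at (125..320,261) and the green box at (281,235). The open fingers hide the handle. I'll fit the poses and look at the handle from the other side.

```bash
cat >> h.py <<'E'
def blobs(m,amin):
    n,l,s,ce=cv2.connectedComponentsWithStats(m.astype(np.uint8)); return [(s[i,4],ce[i],(l==i)) for i in range(1,n) if s[i,4]>=amin]
def plates(c):
    h=cv2.cvtColor(c["frame"],cv2.COLOR_RGB2HSV); m=(h[...,0]>20)&(h[...,0]<33)&(h[...,1]>140)&(h[...,2]>120)
    return [(int(a),toplane(c,[ce],0.064)[0].round(4).tolist()[:2],ce.round(1).tolist()) for a,ce,_ in blobs(m,20)]
def box(c,near,z=0.052):
    h=cv2.cvtColor(c["frame"],cv2.COLOR_RGB2HSV); m=(h[...,0]>100)&(h[...,0]<128)&(h[...,1]>140)&(h[...,2]>60)
    out=[]
    for a,ce,mm in blobs(m,100):
        k=cv2.convexHull(np.argwhere(mm)[:,::-1].astype(np.int32)).reshape(-1,2)
        P=toplane(c,k,z)[:,:2]
        if np.linalg.norm(P.mean(0)-near)<0.06: 
            r=cv2.minAreaRect((P*1000).astype(np.float32)); out.append((int(a),[round(float(v),1) for v in r[0]+r[1]+(r[2],)]))
    return out
E
python3 - <<'E'
from h import *
c=capture("wrist"); print("w",plates(c),box(c,[.51,-.015]))
t=capture("top"); print("t",plates(t),box(t,[.51,-.015]))
grab(5)
move_pose([0.52,0.12,0.36],down(np.pi))
c=snap("wrist","w2"); print("w2",plates(c),box(c,[.51,-.015]))
cv2.imwrite("pics/w2c.png",cv2.resize(cv2.imread("pics/w2.png"),(800,600),interpolation=cv2.INTER_CUBIC))
print(get_clock(),get_opening())
E
```

```text
w [(163, [0.6559, 0.0907], [280.7, 260.7]), (176, [0.6556, 0.1746], [320.0, 260.4]), (28, [0.6516, -0.2553], [118.7, 258.9]), (174, [0.6574, -0.0773], [201.8, 261.5]), (176, [0.6574, 0.0064], [241.1, 261.5]), (72, [0.749, 0.4643], [446.1, 297.6])] [(965, [504.6, -20.6, 74.6, 74.2, 12.3])]
t [(65, [0.6545, 0.1735], [186.4, 143.0]), (64, [0.6559, 0.0891], [210.9, 143.0]), (62, [0.6563, 0.0061], [235.0, 143.5]), (69, [0.6565, -0.0783], [259.6, 144.0]), (72, [0.6566, -0.1625], [284.0, 144.5]), (79, [0.6587, -0.2471], [308.4, 144.5])] []
w2 [(294, [0.6572, 0.0909], [271.9, 87.0]), (316, [0.6573, 0.0068], [322.8, 87.1]), (305, [0.658, -0.0776], [373.6, 87.0]), (295, [0.6593, -0.161], [423.0, 86.7]), (294, [0.6595, -0.2449], [471.9, 87.4]), (305, [0.6564, 0.1745], [221.2, 87.6]), (60, [0.2703, 0.1115], [258.5, 296.4]), (81, [0.2657, 0.1337], [247.1, 298.5])] [(1297, [507.0, -18.9, 74.7, 75.2, 11.9])]
8.1333 0.00018705854903525935
```

View pics/w2c.png

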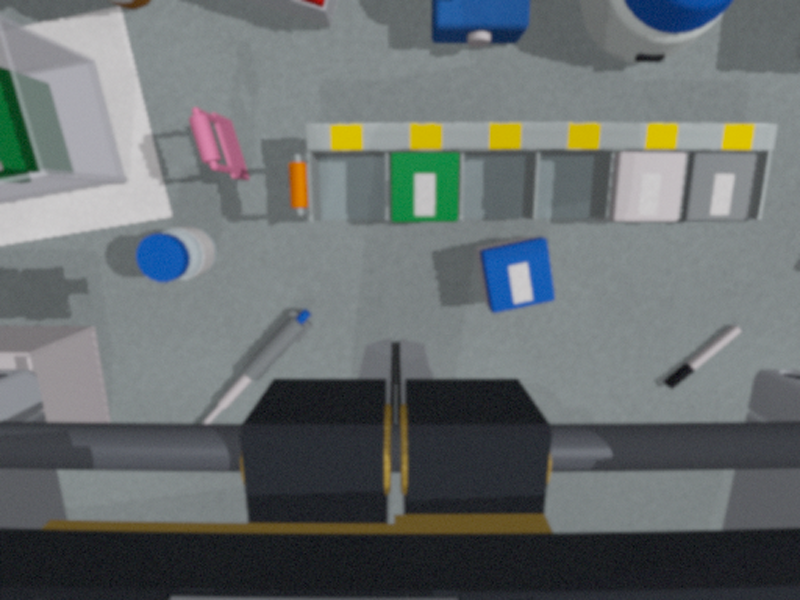

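Confirmed in the crop: orange handle at (298,185) on the rack's left end, with the pink arch at (218,145) standing off the rack. The third bay from the orange handle is the empty one below the plate at (505,136), world (0.657, 0.0067). The blue box is at about (0.506, -0.020), turned +12°. Next is the rail stroke.

```bash
cat > rail.py <<'E'
from h import *
q=down(np.pi+0.008)
X=lambda y:0.6572-0.008*(y-0.0067)
y=0.2025
move_pose([X(y),y,0.13],q); move_linear([X(y),y,0.094],v=0.1)
f0=get_ft_force(); print("f0",np.round(f0,2))
z=0.094
while get_ft_force()[2]-f0[2]<3 and z>0.080:
    z-=0.0007; move_linear([X(y),y,z],v=0.02)
print("contact",z,get_tcp_pos(),np.round(get_ft_force()-f0,2))
log=[]
while y>0.0068:
    y=max(0.0067,y-0.012)
    f=get_ft_force()[2]-f0[2]
    z+= -0.0004 if f<2.5 else 0.0004 if f>8 else 0
    move_linear([X(y),y,z],v=0.05); log.append((round(y,3),round(z,4),round(f,1)))
print(log,get_tcp_pos(),np.round(get_ft_force()-f0,2),get_clock())
E
python3 rail.py
```

```text
f0 [-0.24 -0.55  0.94]
contact 0.07999999999999988 [0.65560125 0.20249628 0.07991059] [-0.04  0.81 -1.28]
[(0.191, 0.0796, np.float64(-1.3)), (0.178, 0.0792, np.float64(-1.1)), (0.166, 0.0788, np.float64(-0.5)), (0.154, 0.0784, np.float64(-0.3)), (0.142, 0.078, np.float64(-1.9)), (0.13, 0.0776, np.float64(-1.2)), (0.118, 0.0772, np.float64(-0.6)), (0.106, 0.0768, np.float64(-0.7)), (0.094, 0.0764, np.float64(-0.4)), (0.082, 0.076, np.float64(-1.7)), (0.07, 0.0756, np.float64(-0.8)), (0.058, 0.0752, np.float64(-0.5)), (0.046, 0.0748, np.float64(-1.1)), (0.034, 0.0744, np.float64(-0.7)), (0.022, 0.074, np.float64(-0.3)), (0.01, 0.0736, np.float64(-1.5)), (0.007, 0.0732, np.float64(-0.5))] [0.65719079 0.00656379 0.07316817] [ 0.14  0.69 -0.24] 21.2417
```

No contact was found even with the commanded tip below the rail height. I'll look before doing anything else.

```bash
python3 - <<'E'
from h import *
snap("scene","s2"); snap("wrist","w3"); 
a=cv2.imread("pics/s2.png")[130:300,130:340]; b=cv2.imread("pics/w3.png")
im=np.hstack([cv2.resize(a,(400,324),interpolation=cv2.INTER_CUBIC),cv2.resize(b,(400,324))]); cv2.imwrite("pics/c3.png",im)
print(get_opening(),get_tcp_pos(),R.from_quat(get_ee_rot()).as_matrix().round(3).tolist(),get_q())
E
```

```text
0.0003327106934591468 [0.65720158 0.00677493 0.07320045] [[1.0, 0.008, -0.0], [0.008, -1.0, 0.0], [-0.0, -0.0, -1.0]] [-4.54214938e-02  6.45565569e-01  1.30230862e+00  3.31515745e-05
  1.19373610e+00  1.51730592e+00]
```

View pics/c3.png

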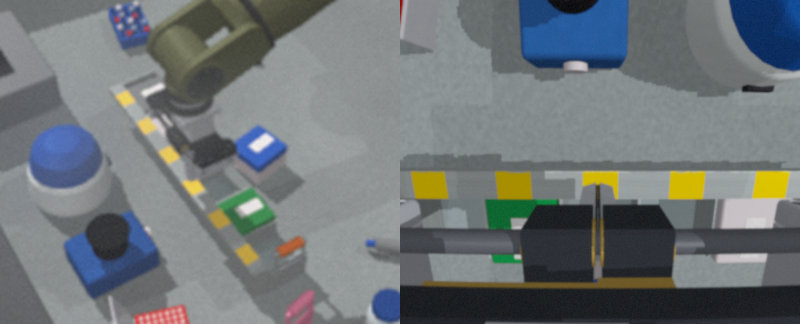

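```bash
python3 - <<'E'
from h import *
a=cv2.imread("pics/s2.png")[185:235,190:250]; b=cv2.imread("pics/w3.png")[195:245,226:286]
im=np.hstack([cv2.resize(a,(400,333),interpolation=cv2.INTER_CUBIC),cv2.resize(b,(400,333),interpolation=cv2.INTER_CUBIC)]); cv2.imwrite("pics/c4.png",im)
c=capture("wrist")
K=np.array(c["camera_matrix"]);D=np.array([c["k1"],0,0,0.])
for n in ("wrist","scene"):
    c=capture(n);K=np.array(c["camera_matrix"]);D=np.array([c["k1"],0,0,0.])
    P=np.array([[.6572,.0067,z] for z in (.05,.064,.073,.09)]); print(n,cv2.projectPoints(P,np.array(c["rvec"],float),np.array(c["tvec"],float),K,D)[0].reshape(-1,2).round(1).tolist())
    print(plates(c))
print(get_joint_torque(),get_ft_force())
E
```

```text
wrist [[255.7, 215.7], [255.9, 221.1], [256.0, 225.1], [256.2, 233.5]]
[(1349, [0.6575, 0.174], [37.7, 218.8]), (1440, [0.6582, 0.0902], [145.5, 219.0]), (744, [0.6642, 0.0047], [258.6, 212.2]), (1388, [0.6591, -0.0773], [366.8, 219.4]), (1251, [0.6596, -0.1609], [474.3, 219.3]), (93, [0.5963, 0.013], [247.3, 293.0]), (23, [0.6112, 0.0042], [258.4, 276.4]), (57, [0.5906, 0.004], [258.4, 299.4])]
scene [[231.9, 230.7], [231.8, 228.0], [231.7, 226.3], [231.5, 222.9]]
[(23, [0.6591, -0.2504], [195.4, 181.2]), (33, [0.6571, -0.0812], [218.7, 210.9]), (41, [0.6578, 0.004], [231.2, 227.5]), (49, [0.6563, 0.0868], [244.8, 244.6]), (54, [0.6554, 0.1702], [259.3, 262.9])]
[-4.27295768e-02 -6.98990035e+01 -3.35101604e+01  1.79564185e-02
 -7.30081717e-02  5.66871604e-04] [-0.51777817 -0.42881001  1.31978128]
```

View pics/c4.png

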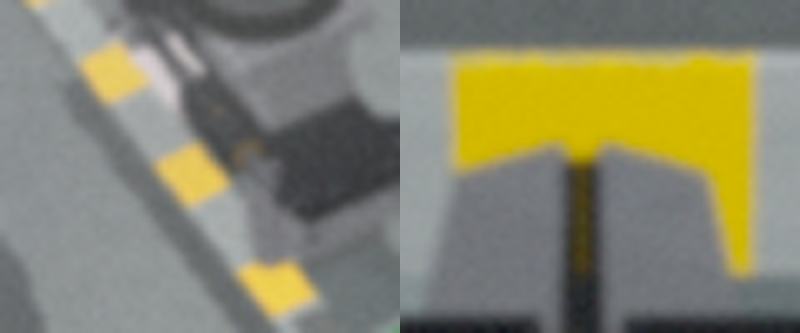

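The fingertips still look above or level with the rail here: in the right crop the tip corners sit at about (560,145) on the plate, with no sign of penetration. The effective tip must be shorter than I assumed, so nothing has been touched yet. I'll go back to the handle end and descend further with force sensing.

```bash
cat > rail2.py <<'E'
from h import *
q=down(np.pi+0.008)
X=lambda y:0.6576-0.008*(y-0.0067)
F=lambda:np.mean([get_ft_force() for _ in range(8)],0)
y=0.2025
move_linear([X(.0067),.0067,0.10],v=0.2)
move_linear([X(y),y,0.10],v=0.3); move_linear([X(y),y,0.080],v=0.1)
f0=F(); z=0.080; print(f0,[get_ft_force()[2] for _ in range(3)])
while F()[2]-f0[2]<4 and z>0.052:
    z-=0.001; move_linear([X(y),y,z],v=0.03)
print("contact",z,get_tcp_pos(),np.round(F()-f0,2),get_clock())
snap("wrist","w5"); snap("scene","s5")
E
python3 rail2.py
```

```text
[-0.46305888  0.02048026  1.19467664] [np.float64(1.194676638400856), np.float64(1.194676638400856), np.float64(1.194676638400856)]
contact 0.05199999999999998 [0.65599847 0.20247762 0.05190445] [ 0.94  0.44 -0.16] 29.925
```

```bash
python3 - <<'E'
from h import *
a=cv2.imread("pics/s5.png")[210:300,215:325]; b=cv2.imread("pics/w5.png")[150:310,156:356]
im=np.hstack([cv2.resize(a,(400,327),interpolation=cv2.INTER_CUBIC),cv2.resize(b,(400,327),interpolation=cv2.INTER_CUBIC)]); cv2.imwrite("pics/c5.png",im)
E
```

```text
(no output)
```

View pics/c5.png

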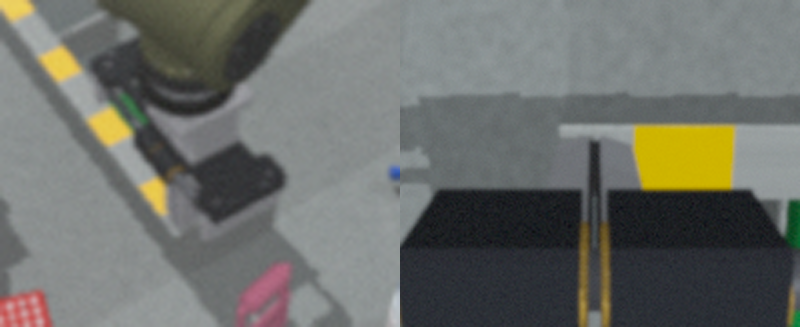

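```bash
python3 - <<'E'
from h import *
print(get_clock(),get_tcp_pos(),get_opening(),get_q())
ims=[]
for n,s,half in (("wrist",5,40),("scene",10,20),("top",10,20)):
    c=capture(n);K=np.array(c["camera_matrix"]);D=np.array([c["k1"],0,0,0.])
    t=get_tcp_pos()
    P=np.array([[t[0],t[1],z] for z in (t[2]-.022,.064,t[2]+.05)]+[[.6452,.2185,.064],[.6702,.2185,.064]])
    uv=cv2.projectPoints(P,np.array(c["rvec"],float),np.array(c["tvec"],float),K,D)[0].reshape(-1,2)
    print(n,uv.round(1).tolist()); 
    Rm=cv2.Rodrigues(np.array(c["rvec"],float))[0]; print(-Rm.T@np.array(c["tvec"]).ravel(),plates(c))
    u0,v0=uv[1].astype(int); im=cv2.cvtColor(c["frame"],cv2.COLOR_RGB2BGR)[max(0,v0-half):v0+half,max(0,u0-half):u0+half]
    im=cv2.resize(im,None,fx=s,fy=s,interpolation=cv2.INTER_CUBIC)
    for k,p in enumerate(uv):
        q=((p-[max(0,u0-half),max(0,v0-half)]+.5)*s).astype(int); cv2.drawMarker(im,tuple(map(int,q)),[(0,0,255),(255,0,255),(255,255,0),(0,255,0),(0,255,0)][k],cv2.MARKER_CROSS,9,1)
    ims.append(cv2.resize(im,(266,266)) if 0 else im[:, :])
cv2.imwrite("pics/d1.png",np.hstack(ims[:2]))
E
```

```text
30.025 [0.65601935 0.20251869 0.05198813] 0.0007769267278266184 [2.46090269e-01 7.32066424e-01 1.21056839e+00 6.94164269e-06
 1.19897706e+00 1.80886997e+00]
wrist [[255.6, 216.1], [256.0, 230.9], [256.7, 255.0], [232.7, 245.6], [232.3, 210.8]]
[0.72246807 0.20497192 0.24419509] [(1379, [0.6586, 0.1739], [298.1, 227.7]), (1603, [0.657, 0.0909], [418.4, 230.4]), (85, [0.6079, 0.2084], [247.2, 293.8]), (52, [0.6045, 0.2003], [258.4, 298.1])]
scene [[264.7, 276.7], [264.9, 270.5], [265.1, 263.4], [270.8, 272.7], [263.9, 276.5]]
[1.07650422 0.80394747 1.17017273] [(33, [0.6571, -0.0812], [218.7, 210.9]), (48, [0.6572, 0.0027], [231.1, 227.2]), (61, [0.6559, 0.0864], [244.8, 244.4]), (32, [0.6594, 0.1664], [257.5, 262.7])]
top [[179.4, 144.8], [178.1, 142.4], [176.6, 139.6], [173.3, 145.3], [173.7, 138.3]]
[ 0.2338978  -0.0353529   1.73392326] [(74, [0.6541, 0.0892], [210.9, 143.6]), (72, [0.6548, 0.0047], [235.4, 143.9]), (69, [0.6565, -0.0783], [259.6, 144.0]), (72, [0.6566, -0.1625], [284.0, 144.5]), (79, [0.6587, -0.2471], [308.4, 144.5])]
```

View pics/d1.png

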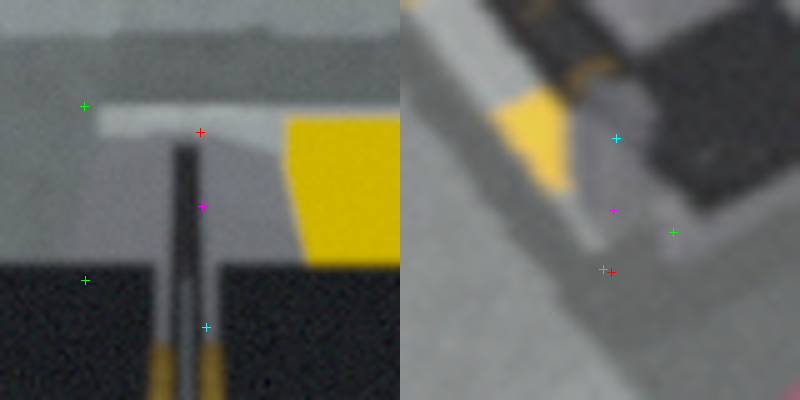

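The crops show the finger meeting the rail-top plane about 5 mm from its far edge, at (185,140) in the left crop. The tip has reached the plane only now, so the effective tip stands higher than stated. I'll keep descending slowly with the force guard.

```bash
cat > rail3.py <<'E'
from h import *
X=lambda y:0.6576-0.008*(y-0.0067)
y=0.2025; f0=get_ft_force(); z=0.052; log=[]
while z>0.036:
    z-=0.001; move_linear([X(y),y,z],v=0.03)
    f=get_ft_force()-f0; log.append((round(z,3),f.round(1).tolist(),round(get_tcp_pos()[2],4)))
    if np.linalg.norm(f)>4: break
print(log,get_clock(),get_joint_torque().round(2))
E
python3 rail3.py
```

```text
[(0.051, [-0.4, 0.9, -0.6], np.float64(0.051)), (0.05, [-4.5, 0.4, 7.3], np.float64(0.0509))] 30.675 [-3.000e-02 -6.931e+01 -3.233e+01  4.000e-02 -1.150e+00 -0.000e+00]
```

```bash
python3 - <<'E'
from h import *
print("now",get_tcp_pos(),get_ft_force().round(2),get_torque().round(3))
y=0.2025; X=lambda y:0.6576-0.008*(y-0.0067)
move_linear([X(y),y,0.0535],v=0.05); f0=get_ft_force(); m0=get_torque()
print("up",get_tcp_pos(),f0.round(2),m0.round(3))
move_linear([X(y),y,0.0504],v=0.03); print("dn",get_tcp_pos(),(get_ft_force()-f0).round(2),(get_torque()-m0).round(3),get_clock())
y-=0.006; move_linear([X(y),y,0.0504],v=0.05); print("slide",get_tcp_pos(),(get_ft_force()-f0).round(2),(get_torque()-m0).round(3),get_clock())
snap("wrist","w6");snap("scene","s6")
E
```

```text
now [0.65611729 0.20251369 0.05091098] [-4.11 -0.59  7.8 ] [-0.196  0.796  0.009]
up [0.65613092 0.20250804 0.05364294] [-0.03  0.96  0.94] [ 0.042 -0.008  0.006]
dn [0.65639358 0.20259377 0.05093458] [-0.85 -0.32  5.24] [-0.063  0.24   0.003] 31.175
slide [0.65651748 0.19652382 0.05091855] [-0.72 -1.41  4.92] [-0.211  0.074  0.01 ] 31.4417
```

The contact force lies on the tool axis and z stays at 0.0509 while sliding, so the closed fingertip really is on the rail top. That puts it about 13 mm above the TCP. Now the stroke, held at about 5 N.

```bash
cat > stroke.py <<'E'
from h import *
X=lambda y:0.6576-0.008*(y-0.0067)
y=0.1965; z=0.0504; log=[]
while y>0.0068:
    y=max(0.0067,y-0.012)
    f=get_ft_force()[2]-0.9
    z+= -0.0003 if f<4 else 0.0003 if f>8 else 0
    move_linear([X(y),y,z],v=0.06); log.append((round(y,3),round(float(f),1),round(float(get_tcp_pos()[2])*1000,1)))
print(log,get_tcp_pos(),get_ft_force().round(2),get_clock())
move_linear([X(y),y,z+0.06],v=0.2)
print(get_clock())
E
python3 stroke.py
```

```text
[(0.184, 6.0, 50.9), (0.172, 6.1, 50.9), (0.16, 6.1, 50.9), (0.148, 4.6, 50.9), (0.136, 5.1, 50.9), (0.124, 5.6, 50.9), (0.112, 4.9, 50.9), (0.1, 5.5, 50.9), (0.088, 4.9, 50.9), (0.076, 5.3, 50.9), (0.064, 4.8, 50.9), (0.052, 5.0, 50.9), (0.04, 4.4, 50.9), (0.028, 4.6, 50.9), (0.016, 4.6, 50.9), (0.007, 5.5, 50.9)] [0.65812661 0.00620027 0.05091665] [-0.19 -2.27  6.32] 37.1083
37.5583
```

The stroke ran unbroken from the handle end to plate 3 at about 5 N and a constant height. Now the first push, on the near corner of the box's right side, to square it up while moving it left.

```bash
cat >> h.py <<'E'
Q=down(np.pi+0.008)
def goto(x,y,z=0.008):
    """hover, then go down guarded"""
    move_pose([x,y,0.09],Q); f0=get_ft_force()
    for zz in (0.03,z):
        move_linear([x,y,zz],Q,v=0.2)
        if abs(get_ft_force()[2]-f0[2])>6: print("touch",zz,get_ft_force()); break
def look(n=None,y=0.0):
    move_pose([0.47,y,0.24],Q); c=capture("wrist")
    if n: cv2.imwrite(f"pics/{n}.png",cv2.cvtColor(c["frame"],cv2.COLOR_RGB2BGR))
    print("plates",[p[1] for p in plates(c) if abs(p[1][0]-.657)<.02],"box",box(c,[.51,-.0]),round(get_clock(),2))
E
python3 - <<'E'
from h import *
goto(.481,-.092); print(get_tcp_pos(),get_ft_force().round(1),get_clock())
move_linear([.481,-.080,.008],v=0.1); f0=get_ft_force()
for y in np.arange(-.078,-.0655,.002):
    move_linear([.481,y,.008],v=0.06); print(round(float(y),3),(get_ft_force()-f0).round(1),end=' ')
move_linear([.481,-.080,.008],v=0.2); print(get_clock())
look("w7",-0.02)
E
```

```text
[ 0.48129274 -0.09193698  0.00872977] [-0.   0.2  1.4] 39.0917
-0.078 [-0.3 -1.  -0.5] -0.076 [-0.9 -0.7 -0.7] -0.074 [-0.8 -1.  -1. ] -0.072 [-0.9 -1.2 -0.7] -0.07 [-0.5 -0.7 -0.9] -0.068 [-0.6 -0.7 -0.7] -0.066 [-0.3 -0.7 -0.5] 41.3583
plates [[0.6571, 0.0905], [0.6581, 0.006], [0.6583, -0.0775], [0.6566, 0.1741], [0.6586, -0.1614], [0.6588, -0.2451]] box [(2385, [510.7, -9.7, 73.7, 74.2, 5.4])] 42.36
```

```bash
python3 - <<'E'
from h import *
goto(.495,-.078); move_linear([.495,-.0588,.008],v=0.07); move_linear([.495,-.072,.008],v=0.2)
move_linear([.512,-.072,.008],v=0.2); move_linear([.512,-.0485,.008],v=0.07); move_linear([.512,-.065,.008],v=0.2)
look("w8",-0.02)
E
```

```text
plates [[0.6576, 0.0063], [0.6584, -0.0775], [0.6592, -0.1613], [0.6562, 0.1741], [0.6568, 0.0903], [0.6592, -0.245]] box [(2418, [513.2, 6.4, 72.8, 74.3, 0.4])] 46.42
```

```bash
python3 - <<'E'
from h import *
Y=lambda x:.0060+.007*(x-.47)
goto(.448,Y(.448)); f0=get_ft_force(); x=.448
while x<.5625:
    x+=.005; move_linear([x,Y(x),.008],v=0.08); f=get_ft_force()-f0
    print(round(x,3),round(float(get_tcp_pos()[0]),4),f[:2].round(1),end=' ')
    if f[0]<-9: break
print(get_clock())
E
```

```text
0.453 0.4539 [0.  0.5] 0.458 0.4583 [0.5 0.5] 0.463 0.4632 [-1.7 -0.1] 0.468 0.4682 [ 0.1 -0.7] 0.473 0.4733 [-0.6  0.6] 0.478 0.4783 [ 0.2 -0. ] 0.483 0.4833 [ 0.3 -0.2] 0.488 0.4883 [-0.1 -0.1] 0.493 0.4933 [ 0.3 -0.2] 0.498 0.4983 [-0.9 -0.2] 0.503 0.5033 [ 0.  -0.6] 0.508 0.5083 [-0.5  1.1] 0.513 0.5133 [ 1.2 -1.2] 0.518 0.5183 [ 0.6 -0.1] 0.523 0.5233 [0.9 0.3] 0.528 0.5283 [-0.5 -0.2] 0.533 0.5333 [-0.4  0.4] 0.538 0.5383 [ 0.2 -0.4] 0.543 0.5433 [ 0.7 -0.4] 0.548 0.5483 [ 0.2 -0.5] 0.553 0.5533 [-0.4 -0.1] 0.558 0.5575 [-5.2  0. ] 0.563 0.5573 [-48.2  -0.7] 53.5417
```

The box hit the back wall (a hard stop at TCP x = 0.557). I'll retreat and check.

```bash
python3 - <<'E'
from h import *
move_linear([.525,.0063,.008],v=0.15); move_linear([.50,.0061,.09],v=0.2)
move_pose([0.50,-0.02,0.24],Q); c=snap("wrist","w9"); print([p[1] for p in plates(c)],box(c,[.607,.0064]),get_clock())
cv2.imwrite("pics/w9c.png",cv2.resize(cv2.imread("pics/w9.png"),(800,600),interpolation=cv2.INTER_CUBIC))
E
```

```text
[[0.6568, 0.0903], [0.6574, 0.0063], [0.6586, -0.0773], [0.6586, -0.1611], [0.6567, 0.1743], [0.659, -0.2451], [0.3197, -0.0103], [0.321, -0.027]] [(2771, [606.5, 6.0, 74.0, 74.9, 0.3])] 55.225
```

View pics/w9c.png

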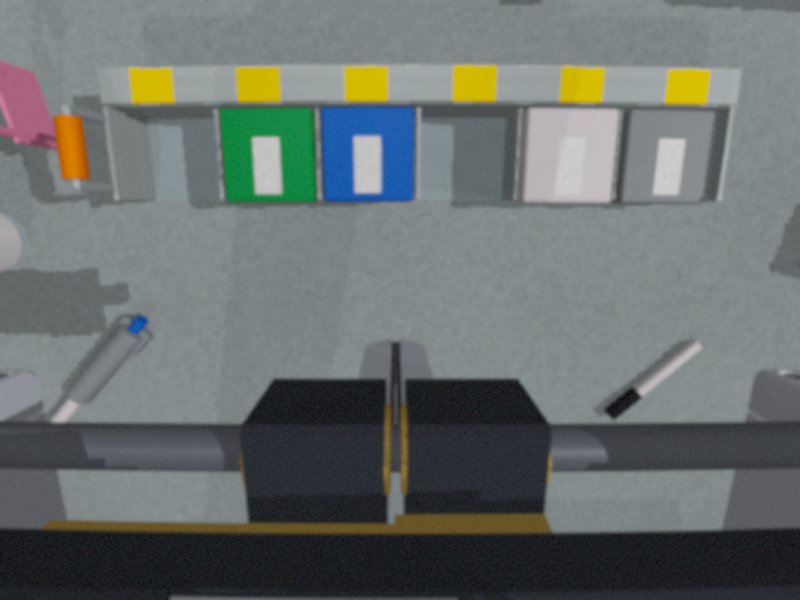

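The blue box at (367,155) is fully home in the third bay from the orange handle at (70,147). It measures (0.6065, 0.006), and the home position I worked out is about 0.607. The other boxes are undisturbed and the arm is clear.

```bash
python3 -c "
from plant import *
print(finish_job())"
```

```text
the job is handed in; nothing more can be done
None
```

I handed the job in at about 55 s: the blue-lidded box is fully home in the third bay from the orange handle, after an unbroken fingertip count along the rail. One slip: the last push peaked at 48 N, fingers only, against the back wall.

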